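# Hang the coffee scoop on its hook in the low cupboard

## Robot

A 6-joint arm with a two-finger parallel gripper is mounted at the origin on a cart in front of the work surface, level with it; the furniture and walls round the work are solid. World frame = base frame: x ahead of the robot, y to its left, z up, the work surface at z = 0. Lengths are in m, angles in degrees, forces in N, time in s.
With the tool pointing down it reaches from about 0.35 to 0.975 m from the base axis. Payload 17.4 kg.
Tool frame: the origin (TCP) lies midway between the tips of the shut fingers; the grasp point (between the pads) lies 19 mm behind it; z points along the fingers, y is the line along which they close (so a half turn about z gives the same grasp; the last joint's range is limited). The gripper opens to 85 mm and grips with 20 to 120 N. Pads are 22 mm wide; open, the fingers measure 114 mm over their backs; the gripper's body (76 mm by 85 mm) begins 54 mm behind the grasp point. The pads swing forward as they close: fully open they stand 13 mm farther back than shut.
Start: joints at [64.183, 6.646, 82.598, -0, 90.757, -2.166], TCP at [0.271, 0.618, 0.231] pointing down, gripper open.
Joint ranges: [-162.19, 162.19], [-47.58, 125.68], [4.15, 143.07], [-65.23, 245.23], [0.69, 171.88], [-170.13, 170.13]. Speed limits (degrees/s): [108.29, 108.29, 127.2, 180, 180, 180].

## Interface

Orientations are given as [roll, pitch, yaw] about the fixed x, y, z axes, in that order (R = Rz(yaw) Ry(pitch) Rx(roll)).
In Python, from plant import arm gives the robot as it stands. Calls block until the motion is done:
- arm.reach(position, orientation): joint-space move of the TCP to a pose.
- arm.movel(position, orientation=None, rate=0.15, f_stop=None): straight line of the TCP; orientation=None keeps the orientation; rate is the mean speed in m/s. With f_stop (N) it stops when the force on the tool has changed by that much, and returns True; else False.
- arm.goto_joints(angles): joint-space move.
- arm.grip(opening): finger opening in m; the grip force is fixed at half the most; returns when the fingers have stopped.
- arm.pause(seconds).
- arm.ik(position, orientation): joint angles nearest the present ones, or None.
- arm.sense(): the state.
- arm.snapshot(name): name is "scene" or "top" or "wrist"; returns (picture, depth): 420x560x3 uint8, red, green, blue; 420x560 float32, m along the optical axis (not along the pixel's ray), 0 where there is no reading.
- arm.calibration(name): a dict with "intrinsics" (3x3 intrinsics, pixels), "R" (3x3) and "t" (3): a world point X has camera coordinates R X + t. Camera axes: x right, y down, z forward; pixel columns grow to the right and rows downward; lengths in m; the calibration is good to about 2 mm. A picture is of the moment at which its call begins: read the wrist's pose just before it. calibration takes no time and is no camera call; for the wrist camera it gives the pose at the moment of the call.
A pose or a line that the arm cannot do raises arm.IKError and nothing moves.
- arm.close_job(): hands the job in; it is judged then, once.
The state is a dict: "clock": time; "joints": joint angles; "joint_velocities": joint speeds; "joint_torque": joint torques, N m; "tcp_pos": TCP position; "eef_rot": TCP orientation; "force": force on the tool from outside, world axes, zero at the start; "wrist_torque": the same for the moment, N m; "opening": finger opening in m; "gripper_force": force on a finger pad.
Only numpy, scipy, OpenCV 4.12 (cv2) and the standard library are available. Lean on these libraries where they do the work, as an engineer would, in place of code of your own. Each camera call takes 0.05 s, during which the arm holds its last target. There are 200 camera calls.

## Task

Hang the coffee scoop by the eye of its handle on the free middle hook inside the low coffee cupboard. The front board hangs lower than the hook, so take the handle in under the board, tip it up beneath the roof and feel for the hook, whose exact place you cannot know beforehand; press only gently against the cupboard and its hooks, and give the scoop a gentle tug to be sure that the eye has caught before you let go. Leave the scoop hanging still, bowl down, and everything else where it stands.

Things in the scene. Friction and masses are not known exactly. Their poses are not given: they have to be found in the camera images.
- cupboard: Open-fronted wooden cupboard, 190 wide, 160 deep, 273 high, two white cups on its roof; immovable. Origin: middle of the front face's lower edge, on the table; x goes in, y left, z up. Walls 10; floor top at z 10; roof underside at z 261, roof juts out 6. Never press the held scoop on it or its hooks with over 12 N, nor the robot with over 10 N. Smaller scoops (bowls to 32 wide) swing on its outer hooks.
- front_board (a point): Middle of the lower edge of the board across the cupboard's front (cupboard x 5, z 222). The board is 10 thick (x 0 to 10), reaches up to the roof, and hides the hooks behind it; the opening below it is 170 wide. 98 mm below the hooks' arms a 6 mm steel rail runs across, its front 5 before their plate: hung scoops rest on it, leaning about 0.1 rad, and stop swinging within 3 s.
- hook_zone (a point): Cupboard x 83, y 0, z 211: mean place of the middle hook's root on its plate, an upright steel plate across the cupboard, from 4 below the root to 36 above, facing the front. The real root is up to 21 off in x, 5 in z, unmeasured; y is true; it does not give. Round 5 mm hooks at y -52, 0 (free), 52: arm 9.5 out to the front, then straight up, tip 17.5 above the arm's axis; gap to the plate 7.
- coffee_scoop: Steel coffee measure, about 90 g, bowl up on the table. Origin: middle of the bowl's underside; x along the handle to its eye, z up out of the bowl. Bowl square, 42 x 42 x 28 high, can be gripped across its flat y sides. Handle straight, centred at z 24, 12 wide, 5 thick; dark wooden sleeve 16 wide, 10 thick, x 40 to 115. Hung up, x points up and the bowl's mouth faces the front.
- scoop_eye (a point): Centre of the eye at the handle's end (scoop x 146, z 24): a ring of 4 mm round wire lying flat with the handle, 16 clear inside, 24 outside, so its far end is at x 158. Hanging on the hook this point is 200 to 211 above the table.
- scoop_bowl (a point): Middle of the bowl's mouth (scoop x 0, z 28).
- cup_a: White cup, 65 wide, 53 high, upright on the left of the cupboard's roof. Origin under its middle. Leave alone.
- cup_b: White cup, 65 wide, 53 high, upright on the right of the cupboard's roof. Origin under its middle. Leave alone.
- spice_jar: Small spice jar with a black lid, 44 wide, 105 high, at the table's left edge. Origin under its middle. Leave alone.
- lemon_1: Lemon, 80 x 55 x 57, on the left of the table before the crate. Origin under its middle. Leave alone.

How it is judged (in metres and radians):
On the way, in this order (a step that is already met when the one before it is completed fails the run):
1. the held scoop's eye is in the cupboard, behind its front face (x of scoop_eye in the frame of cupboard between 0.005 and 0.15 m and y of scoop_eye in the frame of cupboard between -0.09 and 0.09 m and z of scoop_eye in the frame of cupboard between 0.05 and 0.25 m and contact force between the fingers and coffee_scoop above 0.5 N), for 0.1 s.
2. still held and let down with its eye on the middle hook, the scoop is tugged or pressed gently against it, with 1.5 N or more (x of scoop_eye in the frame of cupboard above 0.038 m and y of scoop_eye in the frame of cupboard between -0.012 and 0.012 m and z of scoop_eye in the frame of cupboard between 0.196 and 0.219 m and contact force between coffee_scoop and cupboard above 1.5 N and contact force between the fingers and coffee_scoop above 0.5 N), for 0.2 s.
At the end, for the whole second after the job is handed in: The scoop hangs at rest from the middle hook: eye inside the cupboard, within 20 mm of its middle plane, 190 to 219 mm above the table, handle within 0.4 rad of upright, bowl down, not swinging (x of scoop_eye in the frame of cupboard between 0.038 and 0.111 m and y of scoop_eye in the frame of cupboard between -0.02 and 0.02 m and z of scoop_eye in the frame of cupboard between 0.19 and 0.219 m and angle between coffee_scoop's own x axis and vertical below 0.4 rad and linear speed of coffee_scoop below 0.04 m/s and angular speed of coffee_scoop below 0.8 rad/s); the robot touches nothing.
It fails at once if the held scoop presses on the cupboard or its hooks with over 12 N (contact force between coffee_scoop and cupboard above 12 N and contact force between the fingers and coffee_scoop above 0.5 N).
It fails at once if the robot presses on the cupboard with over 10 N (contact force between any of the arm, the fingers and cupboard above 10 N).
It fails at once if a cup, the spice jar or the lemon is moved by more than 20 mm (distance of any of cup_a, cup_b, spice_jar, lemon_1 from where it was at the start of the episode above 0.02 m).
It also fails if it takes over 61 s, if anything falls off the work surface, if the arm or the gripper's body presses on something with over 40 N, if the wrist force passes 120 N, or if a joint passes its speed limit or range.

## Working session

There is one attempt and no reset: what is moved stays moved. The work goes in short steps, each a Python script; the robot and the scene stay as the last script left them, time stands still between calls to the robot, and variables do not carry over. Pictures are saved under pics/ and viewed, at most 10 in all, crops included, and the job is handed in when it is done.

```bash
mkdir -p pics; ls; python3 - <<'E'
from plant import arm
import cv2, numpy as np
for n in ["scene","top"]:
    p,d=arm.snapshot(n); np.savez(n+".npz",p=p,d=d,**arm.calibration(n))
    cv2.imwrite(f"pics/{n}.png",p[:,:,::-1])
    c=arm.calibration(n); print(n,-c["R"].T@c["t"],c["R"][2],c["intrinsics"][0,0])
print(arm.sense())
E
```

```text
pics
scene [-0.32758258 -0.87228149  0.81788313] [ 0.59816006  0.65722405 -0.45854236] 502.66174263500227
top [0.43692053 0.10799385 1.16255651] [ 8.66874579e-02 -7.15465771e-04 -9.96235300e-01] 390.63681690142346
{'clock': 0.1, 'joints': array([ 6.41834863e+01,  6.67224419e+00,  8.26321642e+01, -1.11375233e-03,
        9.07561768e+01, -2.16308751e+00]), 'joint_velocities': array([ 0.12121365, -0.12221406, -0.10640195,  0.08157065, -0.11727697,
        0.04650132]), 'joint_torque': array([ 1.18572945e-03, -7.33672643e+01, -6.33784533e+01, -3.58888326e-05,
        5.13155261e-03, -6.01843499e-05]), 'tcp_pos': array([0.27072256, 0.61814657, 0.23062312]), 'eef_rot': array([-1.79939416e+02, -1.17385435e-03,  1.56346559e+02]), 'force': array([-0.78030451,  0.41079765,  0.87473806]), 'wrist_torque': array([ 0.01220936,  0.01784535, -0.01899515]), 'gripper_force': 0.0, 'opening': 0.08507308610717765}
```

View pics/scene.png

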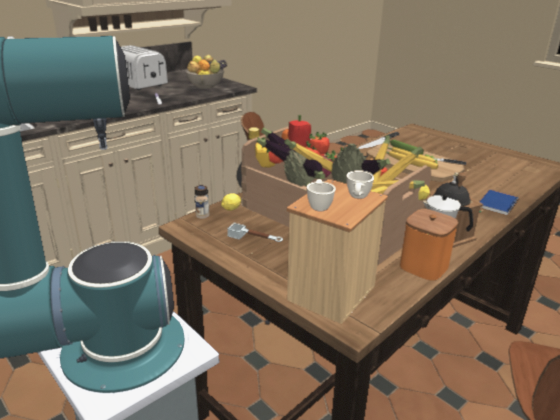

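View pics/top.png

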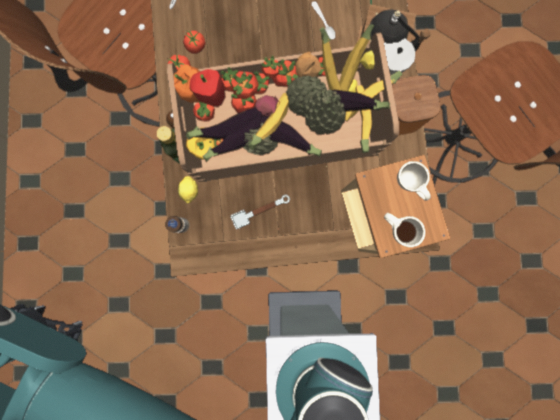

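The scene view shows the scoop at about (255,235) on the table, left of the crate. The closed sides of the cupboard, at (335,240), face that camera, with the cups on its roof at (320,195) and (360,183).

In the top view the scoop's bowl is at (240,218) and its eye at (285,199), pointing towards the cupboard. The cupboard roof spans (358,158)–(449,255), and its light-coloured front at (358,220) faces left (+y). The lemon is at (188,187) and the jar at (176,224).

```bash
cat > h.py <<'E'
import numpy as np, cv2
def cloud(d,K,R,t):
    v,u=np.mgrid[:d.shape[0],:d.shape[1]]
    c=np.stack([(u-K[0,2])/K[0,0]*d,(v-K[1,2])/K[1,1]*d,d],-1)
    return (c-t)@R
def ray(px,z,K,R,t):
    o=-R.T@t; r=R.T@np.linalg.solve(K,[px[0],px[1],1]); return o+r*(z-o[2])/r[2]
E
python3 - <<'E'
from h import *
for n in ["top","scene"]:
    D=np.load(n+".npz"); K,R,t=D["intrinsics"],D["R"],D["t"]
    W=cloud(D["d"],K,R,t); ok=D["d"]>0
    m=ok&(abs(W[...,2]-.273)<.008)&(W[...,0]>.25)&(W[...,0]<.7)&(W[...,1]<0.05)&(W[...,1]>-.4)
    nn,l,s,c=cv2.connectedComponentsWithStats(m.astype(np.uint8)); k=1+np.argmax(s[1:,4]); m=l==k
    P=W[m]; print(n,"roof",len(P),np.median(P[:,2])); r=cv2.minAreaRect(P[:,:2].astype(np.float32)); print(r, cv2.boxPoints(r).round(4).tolist())
    # scoop
    m=ok&(W[...,2]>.012)&(W[...,2]<.05)&(W[...,0]>.38)&(W[...,0]<.56)&(W[...,1]>0)&(W[...,1]<.3)
    if n=="top": m[240:]=0
    nn,l,s,c=cv2.connectedComponentsWithStats(m.astype(np.uint8))
    for k in range(1,nn):
        if s[k,4]>25:
            P=W[l==k]; print("obj",s[k],P.mean(0).round(4),np.percentile(P[:,2],[5,50,95]).round(4)); r=cv2.minAreaRect(P[:,:2].astype(np.float32)); print(r)
    q=ok&(W[...,0]>.42)&(W[...,0]<.46)&(W[...,1]>-.0)&(W[...,1]<.3); print("table",np.median(W[q][:,2]))
    a=cv2.resize(D["p"][170:260,160:300] if n=="top" else D["p"][205:255,210:300],None,fx=5,fy=5,interpolation=2)
    cv2.imwrite(f"pics/c_{n}.png",a[:,:,::-1])
E
```

```text
top roof 4681 0.27231975969457545
((0.5037904381752014, -0.17114847898483276), (0.20234820246696472, 0.16904747486114502), 13.6873140335083) [[0.3855000138282776, -0.11299999803304672], [0.4255000054836273, -0.27720001339912415], [0.6220999956130981, -0.22930000722408295], [0.582099974155426, -0.06509999930858612]]
obj [231 196  59  33 278] [0.5211 0.1671 0.0269] [0.0225 0.027  0.0313]
((0.5214499831199646, 0.16467304527759552), (0.04192680865526199, 0.17817026376724243), 21.845144271850586)
table -0.000446726770456024
scene roof 2140 0.2715279413235692
((0.5022231936454773, -0.17322653532028198), (0.20580431818962097, 0.17040954530239105), 13.75672721862793) [[0.38199999928474426, -0.11490000039339066], [0.42250001430511475, -0.28049999475479126], [0.6223999857902527, -0.23149999976158142], [0.5819000005722046, -0.06599999964237213]]
obj [227 223  55  19 278] [0.5113 0.1794 0.0226] [0.014  0.0234 0.0283]
((0.5129001140594482, 0.16136382520198822), (0.04986393824219704, 0.17937622964382172), 16.291460037231445)
table -0.0023892898348303717
```

View pics/c_top.png

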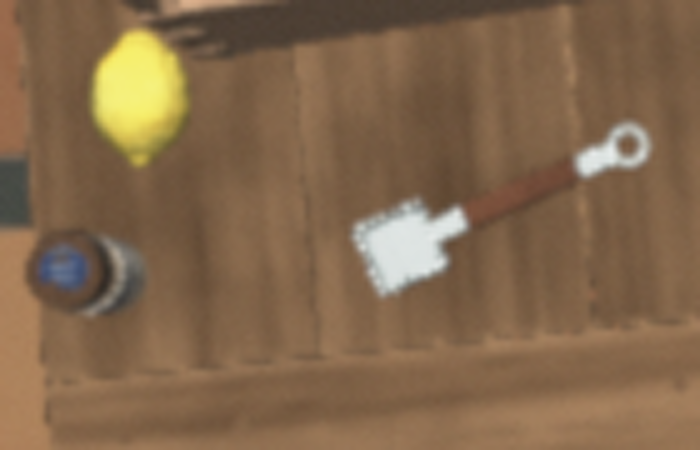

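The scoop measures 42 x 178 mm and points towards the cupboard, whose yaw is about 13.7° from the roof rectangle. Next I check IK along the whole plan, then take a closer look from above the scoop.

```bash
cat >> h.py <<'E'
from scipy.spatial.transform import Rotation as Ro
A=np.radians(13.7); XC=np.array([np.sin(A),-np.cos(A),0]); YC=np.array([np.cos(A),np.sin(A),0]); ZC=np.array([0,0,1.])
O=np.array([.4848,-.0963,0])
def c2w(x,y,z): return O+x*XC+y*YC+z*ZC
def w2c(p): q=np.asarray(p)-O; return np.array([q@XC,q@YC,q[2]])
def rot(phi,s=1):   # tool x = s*handle direction
    f=np.radians(phi); h=np.cos(f)*XC+np.sin(f)*ZC; a=np.sin(f)*XC-np.cos(f)*ZC; x=s*h
    return np.stack([x,np.cross(a,x),a],1)
def rpy(R): return Ro.from_matrix(R).as_euler('xyz',degrees=True)
E
python3 - <<'E'
from h import *
from plant import arm
hy=-68.2
for s in (1,-1):
    print("s",s)
    y=hy if s==1 else hy+180
    for nm,p,o in [("above",[.5,.215,.2],[180,0,y]),("grasp",[.496,.228,0],[180,0,y])]:
        q=arm.ik(p,o); print(nm,None if q is None else np.round(q,0))
    for phi,(ex,ez) in [(0,(-.05,.2)),(0,(0,.15)),(20,(.04,.17)),(40,(.05,.22)),(50,(.05,.237)),(50,(.1,.237)),(50,(.08,.215)),(70,(.08,.21)),(82,(.06,.205)),(82,(.1,.205)),(82,(-.1,.205))]:
        R=rot(phi,s); e=c2w(ex,0,ez); tcp=e-R@np.array([s*.146,0,-.024])
        q=arm.ik(tcp,rpy(R)); print(phi,ex,ez,tcp.round(3),None if q is None else np.round(q,0))
E
```

```text
s 1
above None
grasp None
0 -0.05 0.2 [0.438 0.094 0.176] None
0 0 0.15 [0.45  0.046 0.126] [  3. -20. 116.  -0.  83. 169.]
20 0.04 0.17 [ 0.464 -0.01   0.098] None
40 0.05 0.22 [ 0.474 -0.051  0.108] [  14.  -16.  122.  -41.   78. -170.]
50 0.05 0.237 [ 0.479 -0.072  0.11 ] [  15.  -13.  123.  -51.   79. -163.]
50 0.1 0.237 [ 0.491 -0.12   0.11 ] [   9.  -14.  124.  -53.   74. -167.]
50 0.08 0.215 [ 0.486 -0.101  0.088] [  12.  -12.  124.  -53.   74. -164.]
70 0.08 0.21 [ 0.497 -0.147  0.065] None
82 0.06 0.205 [ 0.5   -0.158  0.057] None
82 0.1 0.205 [ 0.509 -0.197  0.057] None
82 -0.1 0.205 [ 0.462 -0.002  0.057] None
s -1
above [ 21.  -9. 101.   0.  88.  -1.]
grasp [ 22.   0. 112.  -0.  68.   0.]
0 -0.05 0.2 [0.438 0.094 0.176] [  9. -22. 113.   0.  88.  -5.]
0 0 0.15 [0.45  0.046 0.126] [  3. -20. 116.   0.  83. -11.]
20 0.04 0.17 [ 0.464 -0.01   0.098] [  8. -18. 120. -20.  77.  -1.]
40 0.05 0.22 [ 0.474 -0.051  0.108] [ 14. -16. 122. -41.  78.  10.]
50 0.05 0.237 [ 0.479 -0.072  0.11 ] [ 15. -13. 123. -51.  79.  17.]
50 0.1 0.237 [ 0.491 -0.12   0.11 ] [  9. -14. 124. -53.  74.  13.]
50 0.08 0.215 [ 0.486 -0.101  0.088] [ 12. -12. 124. -53.  74.  16.]
70 0.08 0.21 [ 0.497 -0.147  0.065] None
82 0.06 0.205 [ 0.5   -0.158  0.057] None
82 0.1 0.205 [ 0.509 -0.197  0.057] None
82 -0.1 0.205 [ 0.462 -0.002  0.057] None
```

```bash
cat >> h.py <<'E'
def toolrot(p,yaw=0):  # tool pitch p: 0 = down, 90 = into cupboard; tool x = -handle-ish
    R=rot(p,-1); return Ro.from_euler('z',yaw,degrees=True).as_matrix()@R
def hdir(phi): f=np.radians(phi); return np.cos(f)*XC+np.sin(f)*ZC
def zdir(phi): f=np.radians(phi); return -np.sin(f)*XC+np.cos(f)*ZC
E
python3 - <<'E'
from h import *
from plant import arm
# hung: top wire centre (x156) at plate-3.5, z .2155
for plate in (.062,.083,.104):
  for phi in (84,75):
    w=c2w(plate-.0035,0,.2155); g=w-.156*hdir(phi)-.004*zdir(phi)  # grasp pt scoop x0,z.02
    out=[]
    for p in (48,52,56,60,64,68):
        R=toolrot(p); tcp=g+.019*R[:,2]; q=arm.ik(tcp,rpy(R)); out.append((p,None if q is None else q.round(0).tolist()))
    print(plate,phi,g.round(3),[o for o in out if o[1]][-1:], [o[0] for o in out if o[1] is None])
for al in (-10,-20,-25,-30):
    y=toolrot(al); h=Ro.from_euler('z',-68.2+76.3,degrees=True).as_matrix()@y
    q=arm.ik([.496,.228,.003],rpy(h)); print(al,None if q is None else q.round(0))
E
```

```text
0.062 84 [ 0.496 -0.141  0.06 ] [(56, [7.0, -6.0, 126.0, -62.0, 68.0, 23.0])] [60, 64, 68]
0.062 75 [ 0.49  -0.118  0.064] [(60, [11.0, -5.0, 126.0, -65.0, 73.0, 27.0])] [64, 68]
0.083 84 [ 0.501 -0.162  0.06 ] [(56, [4.0, -5.0, 126.0, -63.0, 66.0, 22.0])] [60, 64, 68]
0.083 75 [ 0.495 -0.138  0.064] [(56, [7.0, -6.0, 126.0, -62.0, 69.0, 22.0])] [60, 64, 68]
0.104 84 [ 0.506 -0.182  0.06 ] [(56, [1.0, -5.0, 125.0, -64.0, 64.0, 21.0])] [60, 64, 68]
0.104 75 [ 0.5   -0.158  0.064] [(56, [4.0, -6.0, 126.0, -63.0, 67.0, 21.0])] [60, 64, 68]
-10 [ 17.   0. 112.  11.  69.  -9.]
-20 [ 12.   2. 112.  21.  71. -18.]
-25 [  9.   3. 112.  26.  73. -22.]
-30 [  7.   4. 112.  30.  75. -26.]
```

```bash
cat >> h.py <<'E'
ALPHA=-22.
def graspR(hyaw): # tool tilted ALPHA with handle heading hyaw (deg)
    return Ro.from_euler('z',hyaw+90-13.7,degrees=True).as_matrix()@toolrot(ALPHA)
E
python3 - <<'E'
from h import *
from plant import arm
# XC heading is -76.3 deg
R=graspR(-68.2); g=np.array([.496,.228,.003])
print(R.round(2))
arm.reach(g-.14*R[:,2],rpy(R))
c=arm.calibration("wrist"); p,d=arm.snapshot("wrist")
np.savez("w1.npz",p=p,d=d,**c); cv2.imwrite("pics/w1.png",p[:,:,::-1])
K,RR,t=c["intrinsics"],c["R"],c["t"]; print("cam",-RR.T@t,RR[2])
W=cloud(d,K,RR,t); m=((d>0)&(W[...,2]>.012)&(W[...,2]<.05)&(abs(W[...,0]-.52)<.08)&(abs(W[...,1]-.165)<.12)).astype(np.uint8)
n,l,s,_=cv2.connectedComponentsWithStats(m)
for k in range(1,n):
    if s[k,4]>200:
        P=W[l==k]; print(s[k],np.percentile(P[:,2],[5,50,95]).round(4),cv2.minAreaRect(P[:,:2].astype(np.float32)))
print(arm.sense()["clock"],arm.sense()["tcp_pos"],arm.sense()["force"])
E
```

```text
[[-0.34  0.93 -0.14]
 [ 0.86  0.37  0.35]
 [ 0.37  0.   -0.93]]
cam [0.50802828 0.20093715 0.29539113] [-0.02263696  0.0577024  -0.99807715]
[ 257  174   50  205 3286] [0.0214 0.0272 0.0292] ((0.5223804116249084, 0.16734686493873596), (0.04167985916137695, 0.1713075339794159), 22.68922996520996)
2.0333 [0.51542461 0.18008396 0.13299304] [0.09421875 0.52380473 0.20773564]
```

View pics/w1.png

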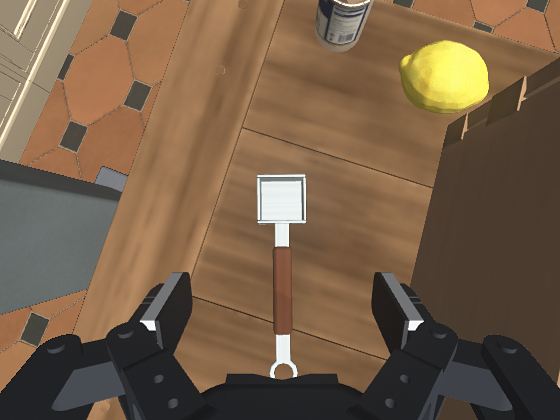

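The wrist view shows the bowl at (257–306, 175–223), the handle running straight down the image, and the eye at about (283,371). The gap between the open fingers is centred on the scoop. I take the points by rays, then grasp.

```bash
python3 - <<'E'
from h import *
from plant import arm
import json
D=np.load("w1.npz"); K,R,t=D["intrinsics"],D["R"],D["t"]
b=ray((281.7,199.2),.028,K,R,t); e=ray((283.3,371),.024,K,R,t); 
print("bowl",b,"eye",e,"dist",np.linalg.norm((e-b)[:2]))
h=(e-b)[:2]; hy=np.degrees(np.arctan2(h[1],h[0])); print("yaw",hy)
G=graspR(hy); tcp=np.array([b[0],b[1],.0]); a=G[:,2]
g=np.array([b[0],b[1],.021]); tcp=g+.019*a; print("tcp",tcp)
q=arm.reach(tcp-.06*a,rpy(G))
print(arm.movel(tcp,rpy(G),rate=.06,f_stop=8), arm.sense()["tcp_pos"])
arm.grip(.03)
s=arm.sense(); print(s["opening"],s["gripper_force"],s["tcp_pos"],s["force"],s["clock"])
T=Ro.from_euler('xyz',s["eef_rot"],degrees=True).as_matrix()
# scoop points in tool frame (handle heading = tool)
hd=np.array([np.cos(np.radians(hy)),np.sin(np.radians(hy)),0])
lat=np.array([b[0],b[1],0])-s["tcp_pos"]; print("bowl in tool",T.T@(np.array([b[0],b[1],0])-s["tcp_pos"]))
w=np.array([b[0],b[1],.024])+.156*hd; wt=T.T@(w-s["tcp_pos"]); wt[1]=0
json.dump({"wire":wt.tolist()},open("g.json","w")); print("wire in tool",wt)
c=arm.calibration("wrist"); p,d=arm.snapshot("wrist"); cv2.imwrite("pics/w2.png",p[:,:,::-1])
arm.movel(s["tcp_pos"]+[0,0,.1],rate=.15)
c=arm.calibration("wrist"); p2,d=arm.snapshot("wrist"); np.savez("w3.npz",p=p2,d=d,**c)
cv2.imwrite("pics/w23.png",np.hstack([p[100:,150:420],p2[100:,150:420]])[:,:,::-1])
s=arm.sense(); print(s["opening"],s["gripper_force"],s["force"],s["clock"])
E
```

```text
bowl [0.49831101 0.22611725 0.028     ] eye [0.55299248 0.09318853 0.024     ] dist 0.14373624087545955
yaw -67.63972682771967
tcp [0.4956033  0.23269961 0.00338351]
False [0.49586029 0.23268714 0.0037541 ]
0.041072549126331 61.251462260697735 [0.49590584 0.23269594 0.00378404] [ 0.88107498 -1.79067131  4.54367264] 4.0917
bowl in tool [-0.00790679 -0.00028011  0.0008872 ]
wire in tool [-0.14356477  0.         -0.07979063]
0.04102752150583685 60.54468267931952 [ 0.39507523 -0.42659945 -0.62240708] 5.0083
```

View pics/w23.png

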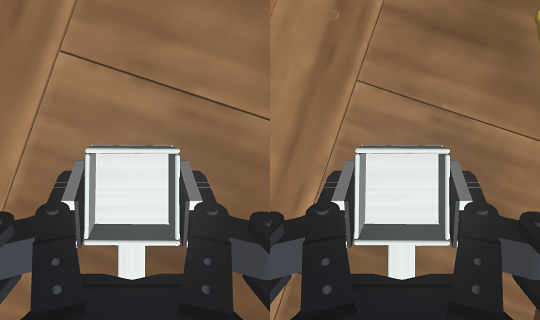

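The bowl sits squarely between the pads in both images, with no slip after the lift. Next I go to the front of the cupboard with the handle tipped to 55°.

```bash
cat >> h.py <<'E'
import json,os
WT=np.array(json.load(open("g.json"))["wire"]) if os.path.exists("g.json") else None
def pose(phi,x,y,z):
    R=toolrot(phi+ALPHA); return c2w(x,y,z)-R@WT, rpy(R)
def wire(s): # wire centre in cupboard frame
    return w2c(s["tcp_pos"]+Ro.from_euler('xyz',s["eef_rot"],degrees=True).as_matrix()@WT)
E
python3 - <<'E'
from h import *
from plant import arm
for a in [(55,-.07,0,.2),(55,.036,0,.2),(55,.036,0,.239),(55,.1,0,.239),(55,.08,0,.2155),(70,.08,0,.2155),(77,.058,0,.2155),(77,.08,0,.2155),(77,.1,0,.2155)]:
    q=arm.ik(*pose(*a)); print(a,None if q is None else q.round(0))
arm.reach(*pose(55,-.07,0,.2))
s=arm.sense(); print(wire(s),s["clock"],s["force"],s["gripper_force"])
c=arm.calibration("wrist"); p,d=arm.snapshot("wrist"); np.savez("w4.npz",p=p,d=d,**c); cv2.imwrite("pics/w4.png",p[:,:,::-1])
print(w2c(-c["R"].T@c["t"]),c["R"][2]@np.stack([XC,YC,ZC],1))
E
```

```text
(55, -0.07, 0, 0.2) [ 23. -12. 122. -33.  78.  18.]
(55, 0.036, 0, 0.2) [  9. -14. 123. -35.  71.   7.]
(55, 0.036, 0, 0.239) [  9. -16. 122. -34.  75.   5.]
(55, 0.1, 0, 0.239) [  1. -15. 121. -34.  70.  -2.]
(55, 0.08, 0, 0.2155) [  4. -14. 122. -35.  69.   2.]
(70, 0.08, 0, 0.2155) [  6.  -9. 125. -53.  68.  15.]
(77, 0.058, 0, 0.2155) [  9.  -7. 126. -60.  70.  23.]
(77, 0.08, 0, 0.2155) [  6.  -6. 126. -61.  68.  21.]
(77, 0.1, 0, 0.2155) [  4.  -6. 126. -62.  66.  20.]
[-0.07011275  0.00020001  0.19951507] 5.925 [ 0.15074398  0.16848643 -0.96183154] 60.633813858949
[-0.29335948  0.00107006  0.12959459] [ 0.7806595  -0.00117056 -0.6249555 ]
```

View pics/w4.png

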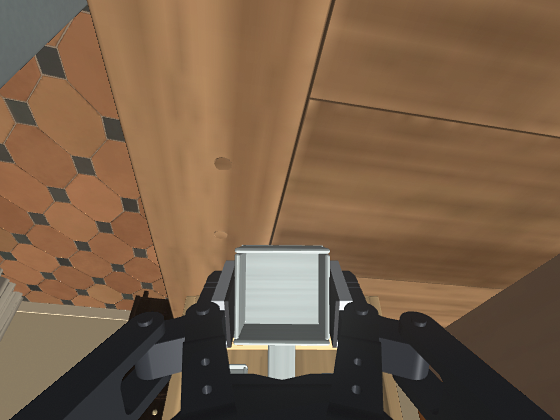

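This wrist view (upside down) shows the held bowl at (235–330, 247–345), the handle at column 282, and the cupboard's lower front edges at about columns 170 and 390. The handle is therefore on the cupboard's middle plane. Now I take it in under the board, raise it, and feel for the plate.

```bash
python3 - <<'E'
from h import *
from plant import arm
def rp(n):
    s=arm.sense(); f=s["force"]; print(n,wire(s).round(4),"F",np.round([f@XC,f@YC,f[2]],2),round(s["clock"],2))
print(arm.movel(*pose(55,.033,0,.2),rate=.08,f_stop=4)); rp("in")
print(arm.movel(*pose(55,.036,0,.2393),rate=.04,f_stop=4)); rp("up")
arm.pause(.3); rp("rest")
r=arm.movel(*pose(55,.106,0,.2393),rate=.015,f_stop=1.5); rp("feel "+str(r))
E
```

```text
False
in [3.27e-02 1.00e-04 2.00e-01] F [ 0.53 -0.61 -2.16] 7.41
False
up [ 3.60e-02 -1.00e-04  2.39e-01] F [-0.05 -0.12 -0.17] 8.54
rest [ 0.036  -0.      0.2392] F [ 1.01 -0.28 -0.58] 8.84
feel True [ 6.590e-02 -2.000e-04  2.389e-01] F [-1.51  1.07  0.41] 11.08
```

```bash
cat >> h.py <<'E'
def rp(arm,n,k=8):
    F=[]
    for _ in range(k): arm.pause(.03); s=arm.sense(); F.append(s["force"])
    f=np.mean(F,0); print(n,wire(s).round(4),"F",np.round([f@XC,f@YC,f[2]],2),"g",round(s["gripper_force"]),round(s["clock"],2))
E
python3 - <<'E'
from h import *
from plant import arm
rp(arm,"now")
s=arm.sense(); x=wire(s)[0]
r=arm.movel(*pose(55,.106,0,.2393),rate=.012,f_stop=2.2); rp(arm,"feel "+str(r))
E
```

```text
now [ 0.0656 -0.0003  0.2385] F [-0.91 -0.01 -0.31] g 61 11.35
feel True [ 0.066  -0.0005  0.2377] F [-2.11  0.19  0.3 ] g 61 12.12
```

```bash
python3 - <<'E'
from h import *
from plant import arm
xw=.0656
arm.movel(*pose(55,xw-.0017,0,.2393),rate=.02); rp(arm,"off")
r=arm.movel(*pose(55,xw-.0017,0,.206),rate=.015,f_stop=2.2); rp(arm,"down "+str(r))
E
```

```text
off [ 0.0639 -0.      0.2392] F [-0.1   0.27 -1.32] g 61 12.66
down True [ 6.400e-02 -1.000e-04  2.116e-01] F [2.58 0.2  4.45] g 61 14.55
```

```bash
python3 - <<'E'
from h import *
from plant import arm
x=.0642
arm.movel(*pose(55,x,0,.2130),rate=.02); rp(arm,"eased")
r=arm.movel(*pose(55,x-.010,0,.2130),rate=.012,f_stop=2); rp(arm,"tug out "+str(r))
arm.movel(*pose(55,x,0,.2130),rate=.02); rp(arm,"back")
E
```

```text
eased [ 6.410e-02 -1.000e-04  2.128e-01] F [ 0.34 -0.05 -1.04] g 61 15.07
tug out True [ 0.0623 -0.0003  0.2125] F [2.58 1.21 1.08] g 61 15.71
back [ 0.0642 -0.      0.2129] F [ 0.13  0.09 -0.92] g 61 16.23
```

The hook holds the eye: an outward tug is blocked after 1.8 mm. Now I swing the bowl down about the eye, then tug downward.

```bash
python3 - <<'E'
from h import *
from plant import arm
for f in (60,65,70,74,77.5):
    r=arm.movel(*pose(f,.0642,0,.2130),rate=.04,f_stop=5); rp(arm,f"{f} {r}",4)
    if r: break
else:
    r=arm.movel(*pose(77.5,.0642,0,.207),rate=.012,f_stop=3.0); rp(arm,"tug "+str(r),12)
E
```

```text
60 False [6.420e-02 1.000e-04 2.133e-01] F [-0.09 -0.06 -1.  ] g 61 16.88
65 False [6.420e-02 1.000e-04 2.133e-01] F [-0.13  0.15 -1.1 ] g 61 17.52
70 False [6.420e-02 1.000e-04 2.133e-01] F [ 0.31  0.11 -1.15] g 61 18.16
74 False [6.420e-02 1.000e-04 2.132e-01] F [ 0.26  0.29 -1.21] g 61 18.73
77.5 False [6.420e-02 1.000e-04 2.133e-01] F [ 0.1  -0.34 -1.13] g 61 19.26
tug True [0.0642 0.     0.212 ] F [0.74 0.05 5.06] g 61 19.93
```

```bash
python3 - <<'E'
from h import *
from plant import arm
arm.movel(*pose(77.5,.0642,0,.2124),rate=.02); rp(arm,"ease",4)
arm.grip(.049); s=arm.sense(); print(s["opening"],s["force"],s["clock"])
arm.pause(.8)
R=Ro.from_euler('xyz',s["eef_rot"],degrees=True).as_matrix()
r=arm.movel(s["tcp_pos"]-.07*R[:,2],rate=.05,f_stop=4); rp(arm,"out "+str(r),3)
s=arm.sense()
if not r: arm.movel(s["tcp_pos"]-.12*XC,rate=.1,f_stop=5); rp(arm,"away",3)
c=arm.calibration("wrist"); p,d=arm.snapshot("wrist"); np.savez("w5.npz",p=p,d=d,**c); cv2.imwrite("pics/w5.png",p[::-1,::-1,::-1])
E
```

```text
ease [ 0.0642 -0.      0.2123] F [0.39 0.37 1.33] g 61 20.32
0.04890359329995655 [0.17662797 0.00230966 0.27343452] 20.5667
out False [ 6.600e-03 -2.000e-04  2.518e-01] F [ 0.27  0.08 -0.4 ] g 0 23.02
away [-0.113  -0.0003  0.2518] F [0.09 0.19 0.13] g 0 24.47
```

View pics/w5.png

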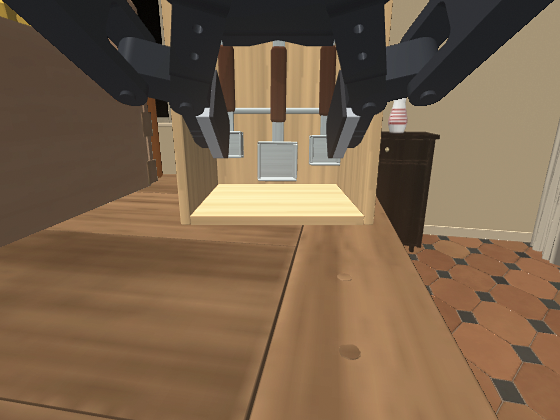

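The view, rotated upright, shows the scoop hanging in the middle, with its bowl at (278,160) and its handle upright at column 279 against the rail. The smaller scoops hang on either side, at about (233,145) and (325,150). I let it settle, check that it is still, and hand in.

```bash
python3 - <<'E'
from h import *
from plant import arm
arm.pause(2.5)
a,_=arm.snapshot("wrist"); arm.pause(.3); b,_=arm.snapshot("wrist")
print("diff",np.abs(a.astype(int)-b).max(), arm.sense()["clock"])
print(arm.close_job())
E
```

```text
diff 32 27.4167
the job is handed in; nothing more can be done
None
```

The coffee scoop hangs bowl down by its eye on the middle hook, and I handed the job in at 27.4 s of the 61 s allowed; the hand-in did not report a verdict. Before release, the hook stopped a gentle outward tug and held a downward pull of about 6 N. The last view viewed, before a further 2.5 s of settling, shows the scoop hanging upright between its neighbours; I judged it still from that wait alone, since the final frame comparison was inconclusive.

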